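# Copy the bias-cut angle to the second board with a locking bevel gauge

### The arm

A 6-joint arm with a two-finger parallel gripper is mounted at the origin on the work surface. World frame = base frame: x ahead of the robot, y to its left, z up, the work surface at z = 0. Lengths are in mm, angles in rad, forces in N, time in s.
With the tool pointing down it reaches from about 275 to 750 mm from the base axis. Payload 10.2 kg.
Tool frame: the origin (TCP) lies midway between the tips of the shut fingers; the grasp point (between the pads) lies 19 mm behind it; z points along the fingers, y is the direction in which the jaws open and shut (so a half turn about z gives the same grasp; the last joint's range is limited). The gripper opens to 85 mm and grips with 20 to 120 N. Pads are 22 mm wide; open, the fingers measure 114 mm over their backs; the gripper's body (76 mm by 85 mm) begins 54 mm behind the grasp point. The pads swing forward as they close: fully open they stand 13 mm farther back than shut.
Start: joints at [-1.489, 0.313, 1.498, -0, 1.331, -0.223], TCP at [157.541, -500.811, 231.294] pointing down, gripper open.
Joint ranges: [-2.94, 2.94], [-0.97, 2.17], [0.19, 2.56], [-1.23, 4.37], [0.02, 3.11], [-2.88, 2.88]. Speed limits (rad/s): [2.39, 2.39, 3.01, 3.14, 3.14, 3.14].

### API

Orientations are given as a unit quaternion [w, x, y, z].
In Python, from rig import sense, capture, finish_job, search_frame, trace gives the robot as it stands.
- The arm moves only by the tool arm_command, never from a script. Its argument "steps" is one flat list of numbers, 5 for each row, row after row: the shift along the world's x, y, z in units of 50 mm (1.0 is 50 mm), then the turn about the world's z in units of 5 degrees (1.0 is 5 degrees), then the opening in per cent of the stroke, from 0 (shut) to 100 (fully open). In form: [dx, dy, dz, twist, fingers, dx, dy, dz, twist, fingers, ...]. A call has 1 to 5 rows; each row shifts and turns the commanded pose from where the row before left it; what a row does not reach is not made up. A row lasts 1/8 s, in which the tool goes at most 62.5 mm and 10.7 degrees, less where a joint would pass 70% of its speed; a pose out of reach is approached as far as the arm can. A call is refused whole if a number of a shift passes 1 or a number of a turn 1, either way. A call with a gripper value outside its range is refused whole. The fingers move at their own pace and stop on an object; "grip_force" is the grip in N (left out, the last holds). Time passes only in rows, so rows that do not move let the fingers close. It gives the time, the measured TCP pose, the force and the opening at its end, in the units of the state.
- sense(): the state, without advancing time (a new reading comes with each control period).
- capture(name): name is "scene" or "top" or "wrist"; returns a dict with "frame" (420x560x3 uint8, blue, green, red), "fov_y" (degrees; the focal length in pixels is half the picture's height over the tangent of half this angle, whatever the lens; pixels are square), "cx", "cy" (the principal point, pixels), "extrinsics" (4x4, takes a point from world to camera coordinates). Camera axes: x right, y down, z forward; pixel columns grow to the right and rows downward; lengths in mm; the calibration is good to about 2 mm. The wrist camera is an equidistant fisheye: a pixel r from the principal point sees the ray r / f radians off the axis. A picture is of the moment at which its call begins. There is no depth.
- finish_job(): hands the job in, once; it reports no verdict.
Trained networks look in a picture, given as the dict that the camera call returned (one of the last four; its "shot" number tells which), for a name from the list of things; names that differ only in an ending like _2 or _b are one class to them, and where a whole thing is asked for, a point or a joint stands for the part that bears it (a point fixed in the world has none). Each returns a list of dicts, best first, with "score" (0 to 1); they miss things now and then, are a little off and sometimes report something else, mostly with a low value. They report only what shows in the picture. A call takes as long as a camera call. They do not tell look-alikes from the thing itself.
- search_frame(picture, target): "point" ([x, y, z] in mm, in world coordinates, good to about 4 mm: the middle of the surface that is visible of it).
- trace(picture, target): "mask" (420x560 bool, what is visible of it).
The state is a dict: "time_s": time; "joints": joint angles; "dq": joint speeds; "tau": joint torques, N m; "eef_pos": TCP position; "ee_rot": TCP orientation; "force": force on the tool from outside, world axes, zero at the start; "wrist_torque": the same for the moment, N m; "grip_width": opening from 0.0 (shut) to 1.0 (fully open).
Only numpy, scipy, OpenCV 4.12 (cv2) and the standard library are available. Lean on these libraries where they do the work, as an engineer would, in place of code of your own. Each camera call takes 0.05 s, during which the arm holds its last target. There are 200 camera calls.

### The job

The guide fence of the bread board (the board with the baguette end on it) is set for today's bias cut: copy its angle to the fence of the cucumber board with the hinged steel setting gauge. Lay the gauge flat in the corner between the bread board's rail and fence and ease it in until its stock lies flush along the rail and its blade flush along the fence, press its lever fully down to lock the angle, then carry it over and ease it the same way, still locked, into the corner of the cucumber board so that this fence swings open to lie flush along the blade, and leave the gauge lying there. Go gently, by feel: never shove either fence hard, do not shift the bread board's fence, and leave the food and utensils where they are.

Things in the scene. Friction and masses are not known exactly. Their poses are not given: they have to be found in the camera images.
- gauge_grip (a point): black upright grip rib of the steel setting gauge, 50 long, 14 thick, 30 high, top 44 mm above the gauge's underside; grasp it across the 14 mm. Point: its centre, 29 mm above the underside. Axes are the gauge's: x along the stock from the hinge to the tail, z up. Starts flat on the counter, tail to the robot's left, blade towards the robot
- gauge_hinge (a point): the gauge's hinge axis at its underside, 95 mm from the grip along -x; axes as gauge_grip. Stock: bar 26 wide (y = -13 to 13), 14 high, from the hinge to its tail at x = 145; the y = -13 face goes flush to a rail. About 0.4 kg in all. Seated, its x runs along the board's y, hinge end in the corner, the hinge axis 16 to 23 mm from where rail and fence faces meet
- gauge_blade_face (a point): middle of the blade's outer face, which goes flush to a fence. Blade: steel bar 18 wide, 10 high, reaching 85 mm from the hinge axis, its underside 2 mm above the gauge's; a flat quadrant (radius 45) runs from it over the stock, 18 mm up. x along the blade to its end, y out of this face; point 42.5 mm along, 9 mm off the hinge axis, 7 mm up
- gauge_blade (a joint): opening of the gauge (rad): from the stock's x to the blade's x, anticlockwise from above. Unlocked it turns stiffly and stays put (0.1 N m, 1 to 2 N at the blade's end). Starts at 1.45 to 1.65, wider than the bread board's corner, so the blade's end meets that fence first and closes as the gauge slides in. Locked it holds, stiffer than the other fence's hinge
- gauge_lever (a joint): cam lever on the stock that clamps the blade's quadrant (rad): 0 = up at 40 degrees, unlocked, the start; 0.70 = pressed flat onto its stop, locked, where it stays by itself. Counts as locked above 0.64
- gauge_lever_pad (a point): upper side of the black lever (13 wide, 45 mm long), 30 mm from its axle. The axle lies across the stock 45 mm from the hinge towards the tail, 28 mm above the underside; the lever leans over the hinge, its end 60 mm up. This point from gauge_hinge: x 24, z 50 mm standing; x 15, z 31 mm flat. Press straight down there with closed fingers at x = 16 mm, 5 to 12 N
- bread_board: white board 170 x 280 x 12 mm, fixed on a 2 mm mat, left or right; origin: centre of its underside, x away from the robot, z up. Far rail: 16 thick, 12 mm above the board, near face (to lay the stock on) at x = +66, y = -135 to 135 mm. Fence hinge at x = 48, y = -105 mm. The two boards are parallel. This one carries a baguette end.
- cucumber_board: white board 170 x 280 x 12 mm, fixed on a 2 mm mat, left or right; origin: centre of its underside, x away from the robot, z up. Far rail: 16 thick, 12 mm above the board, near face (to lay the stock on) at x = +66, y = -135 to 135 mm. Fence hinge at x = 48, y = -105 mm. The two boards are parallel. This one carries a piece of cucumber.
- bread_board_fence: fence to copy: aluminium bar 145 mm long from its hinge, 16 thick, top 14 mm above the board (17 at the bolt on its hinge). Origin: hinge axis on the board's top; x along the bar; working face (rail and gauge side) at y = -8 mm. Corner angle: board's y to fence's x, anticlockwise from above, 0.87 to 1.10 rad. Its bolt is tight: push 5 to 9 N, not 15.
- cucumber_board_fence: fence to set: aluminium bar 145 mm long from its hinge, 16 thick, top 14 mm above the board (17 at the bolt on its hinge). Origin: hinge axis on the board's top; x along the bar; working face (rail and gauge side) at y = -8 mm. Corner angle: board's y to fence's x, anticlockwise from above, 0.66 to 0.75 rad at the start (more closed than the other). Stiff: 0.22 N m; stays where left.
- bread_board_fence_end (a point): free end of the bread board's fence, on its working face, 145 mm from the hinge
- bread_heel: end piece of a baguette, 66 x 43 x 40 mm, lying on the bread board's front edge; a bystander, to be left alone
- cucumber_piece: length of cucumber, 68 x 32 mm, lying on the cucumber board's front edge; a bystander, to be left alone
- bread_roll: crusty roll, 140 x 70 mm, on the counter at the front; a bystander, to be left alone
- bread_knife: knife, 320 mm long, black handle, on the counter at the front; a bystander, to be left alone
- steel_bowl: small empty steel bowl, 120 mm wide, 50 mm high; a bystander, to be left alone
- sauce_bottle: plastic bottle, 60 mm wide, 170 mm high; a bystander, to be left alone
- spatula: 260 mm spatula with a black handle; a bystander, to be left alone
Not all that is in view belongs to the job. Leave any blue look-alike of the part that bears gauge_grip alone.

How it is judged (in metres and radians):
On the way, in this order (a step that is already met when the one before it is completed fails the run):
1. the gauge lies flat in the bread board's corner, stock flush along the rail and blade flush along the fence (within 1 degree and 1.8 mm) (angle between the x axis of gauge_grip and the y axis of bread_board, either way round below 0.0175 rad and angle between the x axis of gauge_blade_face and the x axis of bread_board_fence, either way round below 0.0175 rad and x of gauge_grip in the frame of bread_board above 0.0512 m and z of gauge_grip in the frame of bread_board between 0.037 and 0.045 m and y of gauge_blade_face in the frame of bread_board_fence above -0.0098 m and x of gauge_blade_face in the frame of bread_board_fence between 0.02 and 0.1 m), for 0.2 s.
2. the lever is pressed down, locked, with the gauge still flush in that corner (all of step 1 and value of joint gauge_lever above 0.64 rad), for 0.2 s.
At the end, for the whole second after the job is handed in: the gauge, still locked, lies flat and released in the cucumber board's corner, its stock flush along the rail and its blade flush along the fence (within 1 degree and 1.8 mm), and that fence stands at the bread board's fence angle within 1 degree (value of joint gauge_lever above 0.64 rad and angle between the x axis of gauge_grip and the y axis of cucumber_board, either way round below 0.0175 rad and angle between the x axis of gauge_blade_face and the x axis of cucumber_board_fence, either way round below 0.0175 rad and x of gauge_grip in the frame of cucumber_board above 0.0512 m and z of gauge_grip in the frame of cucumber_board between 0.037 and 0.045 m and y of gauge_blade_face in the frame of cucumber_board_fence above -0.0098 m and x of gauge_blade_face in the frame of cucumber_board_fence between 0.02 and 0.1 m and angle between the x axis of cucumber_board_fence and the x axis of bread_board_fence, either way round below 0.0175 rad); the robot touches nothing.
It fails at once if the bread board's fence is shifted (its end moves more than 3 mm) (distance of bread_board_fence_end from where it was at the start of the episode above 0.003 m).
It fails at once if a fence is shoved with more than 15 N (contact force between anything else and bread_board_fence above 15 N or contact force between anything else and cucumber_board_fence above 15 N).
It fails at once if food or a utensil is moved more than 30 mm (distance of any of bread_heel, cucumber_piece, bread_roll, bread_knife, steel_bowl, sauce_bottle, spatula from where it was at the start of the episode above 0.03 m).
It also fails if it takes over 72 s, if anything falls off the work surface, if the arm or the gripper's body presses on something with over 40 N, if the wrist force passes 120 N, or if a joint passes its speed limit or range.

## Working session

There is one attempt and no reset: what is moved stays moved. The work goes in short steps, Python scripts to look and compute and a tool call to move; the robot and the scene stay as the last step left them, time stands still between calls to the robot, and variables do not carry over. Pictures are saved under pics/ and viewed, on a budget of 10 in all, crops included, one or two more only if the job needs it, and the job is handed in when it is done.

Besides the shell and the picture viewer there is one more tool, called after "Call:" in YAML: its name, and indented under it one key for each argument. arm_command: Moves the arm, as the interface text tells. Its arguments: {"type":"object","properties":{"steps":{"type":"array"},"grip_force":{"type":"number"}},"required":["steps"]}

```bash
mkdir -p pics; ls
cat > h.py <<'E'
import numpy as np, cv2
from rig import sense, capture, finish_job, search_frame, trace
def proj(c,P):
    P=np.atleast_2d(P); q=(c["extrinsics"]@np.c_[P,np.ones(len(P))].T)[:3]
    f=c["frame"].shape[0]/2/np.tan(np.radians(c["fov_y"])/2)
    return np.c_[c["cx"]+f*q[0]/q[2], c["cy"]+f*q[1]/q[2]]
def unproj(c,uv,z):
    f=c["frame"].shape[0]/2/np.tan(np.radians(c["fov_y"])/2)
    uv=np.atleast_2d(uv).astype(float); d=np.c_[(uv[:,0]-c["cx"])/f,(uv[:,1]-c["cy"])/f,np.ones(len(uv))]
    R=c["extrinsics"][:3,:3]; t=c["extrinsics"][:3,3]; o=-R.T@t; D=d@R
    return o+D*((z-o[2])/D[:,2])[:,None]
def hasfn(): pass
E
python3 - <<'E'
from h import *
for n in ("top","scene"):
    c=capture(n); cv2.imwrite(f"pics/{n}0.png",c["frame"])
    print(n,c["fov_y"],c["cx"],c["cy"],np.round(np.linalg.inv(c["extrinsics"])[:3],2).tolist())
    for t in ["gauge_grip","gauge_hinge","gauge_blade_face","gauge_lever_pad","bread_board","cucumber_board","bread_board_fence","cucumber_board_fence","bread_board_fence_end"]:
        for r in search_frame(c,t)[:3]: print(t,round(r["score"],2),np.round(r["point"]),np.round(proj(c,r["point"])[0]))
print(sense())
E
```

```text
pics
top 46.637160751919225 269.55580180232823 206.5910869756606 [[0.0, -0.99, 0.12, 291.0], [-1.0, 0.0, 0.01, -8.5], [-0.01, -0.12, -0.99, 1366.02]]
gauge_grip 0.77 [ 369. -189.   12.] [339. 237.]
gauge_grip 0.58 [424.  29.  16.] [260. 217.]
gauge_hinge 0.91 [419.  32.  17.] [259. 219.]
gauge_hinge 0.63 [ 369. -195.   14.] [341. 237.]
gauge_blade_face 0.57 [389.  -4.  10.] [272. 230.]
gauge_lever_pad 0.52 [423.  24.  44.] [262. 216.]
gauge_lever_pad 0.47 [ 334. -388.   15.] [411. 249.]
bread_board 0.92 [558. 192.  15.] [202. 170.]
cucumber_board 0.78 [ 588. -184.   16.] [336. 159.]
bread_board_fence 0.84 [548. 129.  28.] [224. 172.]
cucumber_board_fence 0.71 [ 582. -223.   29.] [350. 160.]
bread_board_fence_end 0.56 [545. 128.  30.] [225. 173.]
scene 45.53684089393862 281.7024720475126 200.00532666271067 [[0.4, 0.52, -0.75, 1678.04], [0.92, -0.21, 0.34, -564.67], [0.02, -0.83, -0.56, 964.47]]
gauge_grip 0.67 [ 356. -192.   20.] [221. 203.]
gauge_grip 0.57 [435.  37.  14.] [294. 202.]
gauge_hinge 0.78 [ 355. -190.   16.] [222. 203.]
gauge_hinge 0.71 [432.  40.  15.] [295. 201.]
gauge
[... 556 characters left out ...]
39. -384.   10.] [163. 216.]
{'time_s': 1.0, 'joints': array([-1.48944103e+00,  3.12896516e-01,  1.49769650e+00,  2.83337368e-05,
        1.33098501e+00, -2.23391042e-01]), 'dq': array([-0.00040839, -0.00080084,  0.00115568, -0.00059752,  0.00103046,
        0.00015325]), 'tau': array([-2.43416995e-03, -4.12174487e+01, -2.59909505e+01, -2.29104917e-04,
        5.77526389e-04, -3.97637123e-08]), 'eef_pos': array([ 157.52767313, -500.82233704,  231.29727904]), 'ee_rot': array([8.27227813e-06, 9.88414162e-01, 1.51780907e-01, 1.32077841e-05]), 'force': array([-0.15955698, -0.54539951, -0.41494708]), 'wrist_torque': array([ 0.00295507, -0.05005688, -0.04017599]), 'grip_width': 1.0014301622607127}
```

Run:
```python
from h import *
c=cv2.imread("pics/top0.png"); cv2.imwrite("pics/top0c.png",cv2.resize(c[110:320,130:410],None,fx=2.85,fy=2.85,interpolation=cv2.INTER_CUBIC))
```

```text
(no output)
```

View pics/top0c.png

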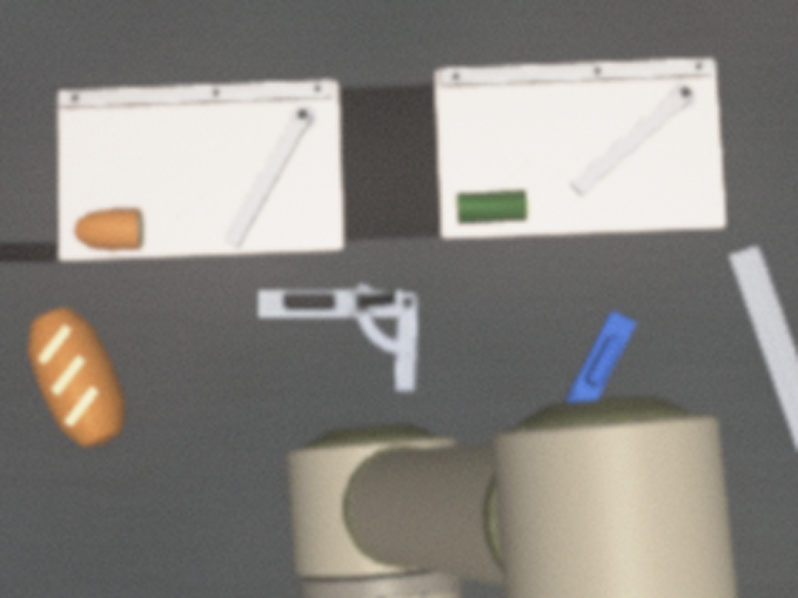

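The left board (crop 200,180) is the bread board and the right one (crop 580,150) is the cucumber board. Two things could be the gauge. One is the steel gauge at crop (310,302), full image (239,216), with its blade towards the robot. The other is the blue look-alike at crop (600,355), full image (340,235). I choose the steel one. Next I fit box models to the masks.

```bash
cat > fit.py <<'E'
from h import *
from scipy.optimize import minimize
S=4
def rot(a): return np.array([[np.cos(a),-np.sin(a)],[np.sin(a),np.cos(a)]])
def box(x0,x1,y0,y1,z0,z1): return np.array([[x,y,z] for x in(x0,x1) for y in(y0,y1) for z in(z0,z1)],float)
def place(B,x,y,a,z=0):
    B=B.copy(); B[:,:2]=B[:,:2]@rot(a).T+[x,y]; B[:,2]+=z; return B
def render(c,boxes,pj):
    m=np.zeros((420*S,560*S),np.uint8)
    for B in boxes:
        q=(pj(c,B)+.5)*S-.5
        cv2.fillConvexPoly(m,cv2.convexHull(np.round(q*16).astype(np.int32)),255,shift=4)
    return cv2.resize(m,(560,420),interpolation=cv2.INTER_AREA)/255.
def fit(c,mask,model,p0,step,pj=proj):
    def cost(p):
        r=render(c,model(p),pj); return 1-np.minimum(r,mask).sum()/np.maximum(r,mask).sum()
    p0=np.array(p0,float); sim=np.vstack([p0]+[p0+np.eye(len(p0))[i]*step[i] for i in range(len(p0))])
    for _ in range(2):
        r=minimize(cost,sim[0],method="Nelder-Mead",options=dict(initial_simplex=sim,xatol=.02,fatol=1e-5,maxiter=400)); sim=r.x+(sim-sim[0])*.5
    return r.x,1-r.fun
def board(p): return [place(box(-85,85,-140,140,0,12),*p,2),place(box(66,82,-135,135,12,24),*p,2)]
def fence(p): return [place(box(0,145,-8,8,0,14),*p,14)]
def gauge(p,z=0):  # hinge x,y,yaw,opening
    x,y,a,o=p
    return [place(box(0,145,-13,13,0,14),x,y,a,z),place(box(70,120,-7,7,14,44),x,y,a,z),place(box(0,85,-9,9,2,12),x,y,a+o,z)]
def bmask(m):
    o=np.zeros(m.shape,np.uint8); k=cv2.morphologyEx(m.astype(np.uint8),cv2.MORPH_OPEN,np.ones((3,3)))
    cs=cv2.findContours(k,0,1)[0]; cv2.fillConvexPoly(o,cv2.convexHull(max(cs,key=cv2.contourArea)),1); return o.astype(float)
E
python3 - <<'E'
from fit import *
H=np.pi/2
c=capture("top")
def near(l,uv): 
    for r in l:
        if cv2.distanceTransform((~r["mask"]).astype(np.uint8),2,3)[uv[1],uv[0]]<6: return r
for n,p0,uv,f0 in (("bread_board",(561,199,0.02),(200,172),1.0),("cucumber_board",(580,-187,0.02),(333,162),.7)):
    r=near(trace(c,n),uv); m=bmask(r["mask"]); p,s=fit(c,m,board,p0,(8,8,.03)); print(n,r["score"],np.round(p,3),round(s,3))
    h=place(np.array([[48.,-105,0]]),*p)[0]
    for r in trace(c,n+"_fence")[:2]:
        q,s=fit(c,r["mask"].astype(float),fence,(h[0],h[1],H+p[2]+f0),(5,5,.1)); print(" fence",r["score"],np.round(q,3),"hinge from board",np.round(h[:2],1),"corner",round(q[2]-H-p[2],3),s)
for r in trace(c,"gauge_grip")[:3]:
    u=np.argwhere(r["mask"]).mean(0); print("g",r["score"],u,r["mask"].sum())
    if abs(u[1]-262)<25:
        q,s=fit(c,r["mask"].astype(float),gauge,(430,-5,H,1.55),(5,5,.05,.05)); print(np.round(q,3),s,"grip",q[0]+95*np.cos(q[2]),q[1]+95*np.sin(q[2]))
        o=c["frame"].copy(); o[r["mask"]]=(0,0,255)
E
```

```text
bread_board 0.74 [5.60362e+02 2.01296e+02 3.10000e-02] 0.984
 fence 0.57 [613.197  97.035   2.639] hinge from board [611.6  97.8] corner 1.038 0.8756440937412414
cucumber_board 0.63 [ 5.81774e+02 -1.75783e+02  3.70000e-02] 0.974
 fence 0.64 [ 635.997 -280.562    2.294] hinge from board [ 633.6 -278.9] corner 0.687 0.879096622664898
 fence 0.28 [ 633.599 -278.949    2.308] hinge from board [ 633.6 -278.9] corner 0.7 0.0
g 0.62 [235.79216867 340.28915663] 332
g 0.61 [221.09153005 254.86748634] 732
[429.188  -4.951   1.576   1.553] 0.8095922859858465 grip 428.6641820777114 90.04790296002477
```

Call:
arm_command:
  steps: [0.36,0.79,0,0.97,60,0.36,0.79,0,0.97,60,0.36,0.79,0,0.97,60,0.36,0.79,0,0.97,60,0.36,0.79,0,0.97,60]
  grip_force: 40

```text
time_s: 1.92
eef_pos: [247.9, -302.0, 231.4]
ee_rot: [0.0, 0.934, 0.357, 0.0]
force: [0.4, -0.3, 1.6]
grip_width: 0.599
```

Call:
arm_command:
  steps: [0.36,0.79,0,0.97,60,0.36,0.79,0,0.97,60,0.36,0.79,0,0.97,60,0.36,0.79,0,0.97,60,0.36,0.79,0,0.97,60]

```text
time_s: 2.55
eef_pos: [338.0, -104.5, 231.5]
ee_rot: [0.0, 0.838, 0.545, 0.0]
force: [-0.2, 0.3, 0.1]
grip_width: 0.601
```

Call:
arm_command:
  steps: [0.36,0.79,-0.3,0.97,60,0.36,0.79,-0.3,0.97,60,0.36,0.79,-0.3,0.97,60,0.36,0.79,-0.3,0.97,60,0.36,0.79,-0.3,0.97,60]

```text
time_s: 3.18
eef_pos: [428.1, 93.2, 155.9]
ee_rot: [0.0, 0.705, 0.709, 0.0]
force: [0.5, -0.6, -0.1]
grip_width: 0.602
```

```bash
cat >> h.py <<'E'
def projw(c,P):
    P=np.atleast_2d(P); q=(c["extrinsics"]@np.c_[P,np.ones(len(P))].T)[:3]
    f=c["frame"].shape[0]/2/np.tan(np.radians(c["fov_y"])/2); r=np.hypot(q[0],q[1]); th=np.arctan2(r,q[2]); s=f*th/np.maximum(r,1e-9)
    return np.c_[c["cx"]+s*q[0], c["cy"]+s*q[1]]
E
python3 - <<'E'
from fit import *
H=np.pi/2
c=capture("wrist"); o=c["frame"].copy()
print(c["fov_y"],np.round(np.linalg.inv(c["extrinsics"])[:3],2).tolist())
for r in trace(c,"gauge_grip")[:2]:
    print(r["score"],r["mask"].sum(),np.argwhere(r["mask"]).mean(0))
    q,s=fit(c,r["mask"].astype(float),gauge,(429,-5,1.576,1.553),(5,5,.05,.05),projw); print(np.round(q,3),s,"grip",q[0]+95*np.cos(q[2]),q[1]+95*np.sin(q[2]))
    for B in gauge(q): cv2.polylines(o,[cv2.convexHull(projw(c,B).astype(np.int32))],True,(0,0,255),1)
for r in search_frame(c,"gauge_grip")[:2]: print(r)
cv2.imwrite("pics/w1.png",o)
E
```

```text
65.70646984690485 [[1.0, 0.01, 0.0, 427.1], [0.01, -0.95, -0.32, 175.2], [-0.0, 0.32, -0.95, 298.75]]
0.72 404 [382.37871287 172.81188119]
[429.     -5.      1.576   1.553] 0.0 grip 428.5056532765267 89.99871378769815
0.62 5361 [233.94702481 273.89666107]
[425.952  -6.918   1.58    1.554] 0.758663781513681 grip 425.1090515988157 88.07806716091471
{'point': [286.1, -152.3, 11.9], 'score': 0.68}
{'point': [423.4, 52.3, 19.2], 'score': 0.62}
```

View pics/w1.png

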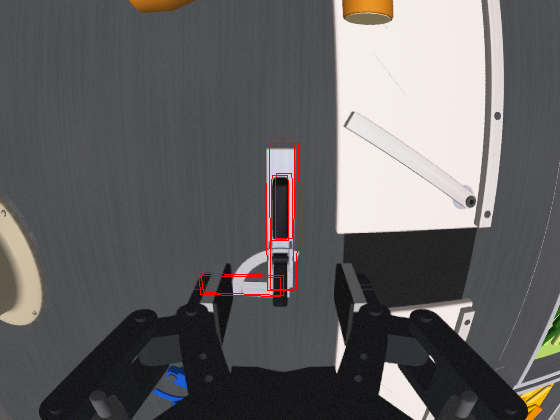

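The red outline of the fit roughly matches the steel gauge. The rib is at (281,209), about 1–2 px from the fit, with the blade to the left at (240,287) and the blue one at the lower edge (172,383). I descend onto the rib.

Call:
arm_command:
  steps: [-0.05,-0.11,-0.9,0,45,0,0,-0.9,0,45,0,0,-0.7,0,45,0,0,-0.26,0,45,0,0,0,0,45]

```text
time_s: 3.95
eef_pos: [425.2, 85.7, 18.6]
ee_rot: [-0.0, 0.706, 0.708, -0.0]
force: [0.4, -1.3, 0.5]
grip_width: 0.45
```

Call:
arm_command:
  steps: [0,0,0,0,10,0,0,0,0,10,0,0,0,0,10,0,0,0,0,10]
  grip_force: 40

```text
time_s: 4.45
eef_pos: [425.8, 86.1, 19.6]
ee_rot: [0.001, 0.706, 0.708, 0.001]
force: [-0.5, -1.7, 6.0]
grip_width: 0.153
```

Call:
arm_command:
  steps: [0,0,0.5,0,10,0,0,0.9,0,10,0,0,0.8,0.3,10,0.6,0.6,0,0,10,0.8,0.8,0,0,10]
  grip_force: 70

```text
time_s: 5.08
eef_pos: [495.8, 156.8, 129.6]
ee_rot: [0.001, 0.697, 0.717, 0.001]
force: [1.2, -0.7, -4.4]
grip_width: 0.152
```

Call:
arm_command:
  steps: [0.8,0.85,0,0,10,0.8,0.85,0,0,10,0.54,0.68,0,0,10,0,0,0,0,10,0,0,0,0,10]

```text
time_s: 5.7
eef_pos: [601.4, 274.8, 128.1]
ee_rot: [-0.0, 0.696, 0.718, -0.001]
force: [-0.8, -0.7, -4.9]
grip_width: 0.148
```

Run:
```python
from fit import *
c=capture("wrist"); cv2.imwrite("pics/w2.png",c["frame"]); s=sense(); print(s["eef_pos"],s["force"],s["wrist_torque"],s["ee_rot"])
```

```text
[601.51137851 274.53797776 128.3757687 ] [-0.29924394 -0.53635293 -4.56345788] [ 0.1480777  -0.02131634  0.01432433] [-1.79263271e-04  6.96622534e-01  7.17437702e-01 -3.94905458e-04]
```

View pics/w2.png

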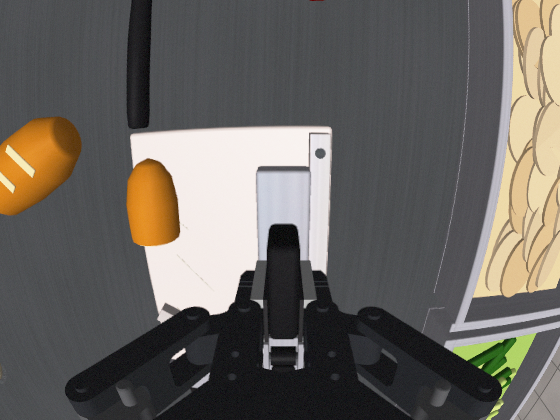

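The gauge hangs level between the fingers, tail at (283,170). The bread board lies below, with the rail at x≈310–330 and the heel clear on the left. I work out the rail gap from this view.

```bash
cat >> h.py <<'E'
def unprojw(c,uv,z):
    f=c["frame"].shape[0]/2/np.tan(np.radians(c["fov_y"])/2)
    uv=np.atleast_2d(uv).astype(float)-[c["cx"],c["cy"]]; r=np.hypot(*uv.T); th=r/f
    d=np.c_[uv*(np.sin(th)/np.maximum(r,1e-9))[:,None],np.cos(th)]
    R=c["extrinsics"][:3,:3]; o=-R.T@c["extrinsics"][:3,3]; D=d@R
    return o+D*((z-o[2])/D[:,2])[:,None]
E
python3 - <<'E'
from fit import *
c=capture("wrist"); g=cv2.cvtColor(c["frame"],cv2.COLOR_BGR2GRAY).astype(int)
for v in (150,175,200,225): print(v,g[v,250:335].tolist())
print(np.round(unprojw(c,[[311,150],[310,220],[331,150],[331,240]],26),1).tolist())
print(np.round(unprojw(c,[[258,180],[310,180],[256,220],[309,220]],128-19+14),1).tolist())
E
```

```text
150 [243, 243, 242, 243, 243, 243, 242, 243, 242, 243, 243, 242, 242, 243, 243, 243, 242, 242, 242, 243, 243, 243, 243, 243, 243, 243, 243, 243, 243, 242, 243, 243, 242, 243, 243, 243, 243, 244, 243, 244, 243, 243, 244, 243, 243, 243, 243, 244, 243, 243, 244, 244, 243, 243, 243, 243, 243, 244, 197, 114, 213, 233, 233, 231, 229, 182, 102, 88, 85, 91, 88, 88, 89, 96, 146, 211, 229, 230, 229, 220, 190, 147, 77, 80, 78]
175 [241, 241, 242, 242, 241, 227, 159, 183, 201, 210, 210, 211, 209, 208, 211, 209, 208, 209, 207, 210, 211, 211, 209, 212, 212, 212, 213, 213, 210, 210, 209, 208, 207, 206, 205, 205, 205, 209, 209, 209, 210, 211, 211, 215, 215, 213, 212, 210, 210, 209, 209, 206, 207, 207, 210, 212, 206, 208, 193, 170, 143, 217, 231, 230, 229, 228, 226, 227, 229, 231, 230, 228, 226, 229, 226, 229, 230, 229, 231, 189, 183, 77, 79, 77, 81]
200 [242, 241, 242, 241, 241, 231, 191, 171, 192, 206, 208, 207, 209, 211, 207, 209, 208, 207, 207, 206, 207, 210, 208, 211, 210, 211, 213, 209, 209, 210, 208, 208, 204, 205, 203, 204, 206, 206, 208, 208, 207, 210, 210, 212, 209, 212, 209, 211, 208, 207, 204, 204, 202, 206, 204, 208, 207, 197, 179, 152, 206, 233, 230, 229, 226, 226, 225, 226, 230, 231, 228, 226, 225, 227, 226, 228, 228, 229, 204, 188, 105, 78, 76, 78, 78]
225 [241, 240, 242, 241, 241, 241, 223, 173, 182, 196, 204, 206, 208, 210, 208, 206, 206, 205, 204, 204, 172, 100, 47, 15, 16, 12, 15, 16, 10, 18, 8, 16, 14, 4, 10, 16, 7, 13, 20, 8, 16, 15, 12, 33, 76, 129, 183, 207, 206, 205, 201, 199, 200, 203, 207, 206, 204, 188, 166, 180, 221, 232, 229, 226, 226, 225, 227, 230, 229, 227, 226, 225, 225, 226, 227, 228, 227, 211, 196, 105, 78, 80, 76, 78, 79]
[[620.7, 323.7, 26.0], [622.9, 267.4, 26.0], [636.0, 324.4, 26.0], [641.5, 250.2, 26.0]]
[[588.0, 321.8, 123.0], [612.3, 322.6, 123.0], [587.1, 301.9, 123.0], [612.9, 302.6, 123.0]]
```

Call:
arm_command:
  steps: [0,0,-0.9,0,10,0,0,-0.7,0,10,0,0,-0.16,0,10,0,0,-0.04,0,10,0,0,0,0,10]

```text
time_s: 6.42
eef_pos: [602.8, 275.3, 40.1]
ee_rot: [0.001, 0.697, 0.718, 0.001]
force: [-0.7, -0.6, -4.3]
grip_width: 0.148
```

Call:
arm_command:
  steps: [0,0,-0.03,0,10,0,0,-0.03,0,10,0,0,0,0,10]

```text
time_s: 6.8
eef_pos: [602.0, 275.2, 35.3]
ee_rot: [-0.0, 0.696, 0.718, -0.0]
force: [-0.7, -0.2, -5.0]
grip_width: 0.147
```

Call:
arm_command:
  steps: [0,0,-0.02,0,10,0,0,-0.01,0,10,0,0,0,0,10]

```text
time_s: 7.18
eef_pos: [602.1, 275.2, 33.9]
ee_rot: [0.0, 0.696, 0.718, 0.0]
force: [-0.1, 1.5, -3.7]
grip_width: 0.142
```

Call:
arm_command:
  steps: [0,0,-0.01,0,10,0.03,0,0,0,10,0.03,0,0,0,10,0.02,0,0,0,10,0,0,0,0,10]

```text
time_s: 7.8
eef_pos: [606.2, 275.3, 33.8]
ee_rot: [0.0, 0.696, 0.718, 0.0]
force: [-4.5, 0.2, 6.1]
grip_width: 0.15
```

Call:
arm_command:
  steps: [0,0,0.01,0,10,0.02,0,0,0,10,0.02,0,0,0,10,0,0,0,0,10]

```text
time_s: 8.3
eef_pos: [608.2, 275.2, 33.8]
ee_rot: [0.0, 0.696, 0.718, 0.0]
force: [-2.8, -0.1, 2.6]
grip_width: 0.15
```

```bash
cat > s.py <<'E'
from rig import sense; import numpy as np
s=sense(); q=s["ee_rot"]; print(np.round(s["eef_pos"],2),"F",np.round(s["force"],1),"T",np.round(s["wrist_torque"],2),"yaw",round(2*np.arctan2(q[2],q[1])-np.pi/2,4),"t",s["time_s"])
E
python3 s.py
```

```text
[608.2  275.16  33.79] F [-2.8 -0.1  2.6] T [ 0.08  0.44 -0.05] yaw 0.0299 t 8.3
```

Call:
arm_command:
  steps: [0.02,0,0,0,10,0.01,0,0,0,10,0,0,0,0,10]

```text
time_s: 8.68
eef_pos: [608.6, 275.1, 33.8]
ee_rot: [-0.001, 0.696, 0.718, -0.001]
force: [-9.4, -1.0, 5.0]
grip_width: 0.145
```

Call:
arm_command:
  steps: [0.02,0,0,0,10,0.01,0,0,0,10,0,0,0,0,10]

```text
time_s: 9.05
eef_pos: [608.9, 275.1, 33.9]
ee_rot: [-0.002, 0.696, 0.718, -0.003]
force: [-14.9, -2.3, 10.4]
grip_width: 0.146
```

```bash
python3 s.py
```

```text
[608.89 275.09  33.86] F [-14.9  -2.3  10.4] T [-0.26  2.7   0.31] yaw 0.0311 t 9.05
```

Call:
arm_command:
  steps: [-0.03,0,0.01,0.06,10,0,-0.16,0,0,10,0.006,-0.16,0,0,10,0.006,-0.16,0,0,10,0,0,0,0,10]

```text
time_s: 9.68
eef_pos: [609.8, 250.4, 33.8]
ee_rot: [-0.0, 0.695, 0.719, -0.001]
force: [-5.7, -1.1, -0.7]
grip_width: 0.148
```

```bash
python3 s.py
```

```text
[609.78 250.4   33.84] F [-5.7 -1.1 -0.7] T [-0.19  0.81  0.21] yaw 0.0351 t 9.675
```

Call:
arm_command:
  steps: [0.006,-0.16,0,0,10,0.006,-0.16,0,0,10,0.006,-0.12,0,0,10,0,0,0,0,10]

```text
time_s: 10.18
eef_pos: [610.6, 228.8, 33.9]
ee_rot: [-0.0, 0.695, 0.719, -0.001]
force: [-4.7, 1.3, -0.1]
grip_width: 0.15
```

```bash
python3 s.py
python3 - <<'E'
from fit import *
H=np.pi/2
c=capture("top"); cv2.imwrite("pics/top1.png",cv2.resize(c["frame"][120:240,140:300],None,fx=5,fy=5,interpolation=cv2.INTER_CUBIC))
E
```

```text
[610.61 228.8   33.86] F [-4.7  1.3 -0.1] T [0.12 0.86 0.16] yaw 0.0351 t 10.175
```

View pics/top1.png

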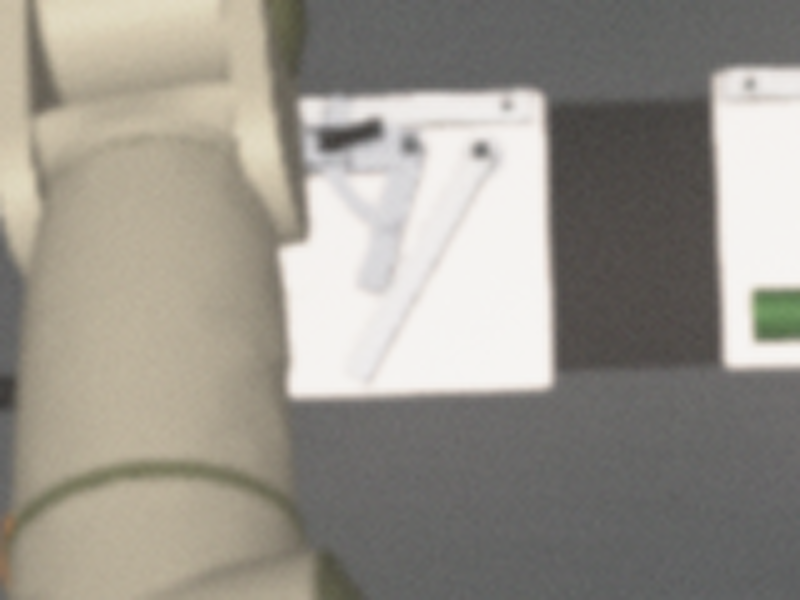

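The top view shows the stock on the rail and the blade end riding the fence at about (370,285), already closing. The hinges are at (408,145) and (482,150), so about 20 mm remain.

Call:
arm_command:
  steps: [0.006,-0.14,0,0,10,0.004,-0.1,0,0,10,0,-0.04,0,0,10,0,0,0,0,10]

```text
time_s: 10.72
eef_pos: [611.1, 215.3, 33.9]
ee_rot: [-0.001, 0.695, 0.719, -0.0]
force: [-4.7, 3.2, -0.1]
grip_width: 0.151
```

```bash
python3 s.py
```

```text
[611.09 215.32  33.85] F [-4.7  3.2 -0.1] T [0.47 0.75 0.12] yaw 0.0353 t 10.725
```

Call:
arm_command:
  steps: [0.001,-0.03,0,0,10,0.001,-0.03,0,0,10,0,0,0,0,10]

```text
time_s: 11.1
eef_pos: [611.2, 212.5, 33.8]
ee_rot: [-0.001, 0.694, 0.719, -0.0]
force: [-4.2, 3.8, -0.4]
grip_width: 0.143
```

```bash
python3 s.py
```

```text
[611.19 212.51  33.84] F [-4.2  3.8 -0.4] T [0.61 0.78 0.11] yaw 0.0354 t 11.1
```

Call:
arm_command:
  steps: [0.001,-0.02,0,0,10,0.001,-0.02,0,0,10,0,0,0,0,10]

```text
time_s: 11.48
eef_pos: [611.3, 210.6, 33.9]
ee_rot: [-0.001, 0.694, 0.72, -0.0]
force: [-4.4, 3.9, 0.0]
grip_width: 0.148
```

Call:
arm_command:
  steps: [0.001,-0.02,0,0,10,0,-0.01,0,0,10,0,0,0,0,10]

```text
time_s: 11.85
eef_pos: [611.3, 209.2, 33.9]
ee_rot: [-0.001, 0.694, 0.72, -0.0]
force: [-4.5, 4.4, -1.4]
grip_width: 0.148
```

Call:
arm_command:
  steps: [0.001,-0.02,0,0,10,0,0,0,0,10]

```text
time_s: 12.1
eef_pos: [611.4, 208.1, 33.9]
ee_rot: [-0.001, 0.694, 0.72, -0.0]
force: [-5.2, 4.9, -1.0]
grip_width: 0.147
```

Call:
arm_command:
  steps: [0.001,-0.02,0,0,10,0,0,0,0,10]

```text
time_s: 12.35
eef_pos: [611.4, 207.1, 33.9]
ee_rot: [-0.001, 0.694, 0.72, -0.0]
force: [-3.9, 4.9, 0.3]
grip_width: 0.148
```

Call:
arm_command:
  steps: [0,-0.015,0,0,10,0,0,0,0,10]

```text
time_s: 12.6
eef_pos: [611.4, 206.4, 33.9]
ee_rot: [-0.001, 0.694, 0.72, -0.0]
force: [-4.0, 5.0, -0.7]
grip_width: 0.148
```

Call:
arm_command:
  steps: [0,-0.015,0,0,10,0,0,0,0,10]

```text
time_s: 12.85
eef_pos: [611.4, 206.2, 33.9]
ee_rot: [-0.001, 0.694, 0.72, 0.0]
force: [-4.3, 8.2, -1.6]
grip_width: 0.147
```

Call:
arm_command:
  steps: [0,-0.015,0,0,10,0,0,0,0,10]

```text
time_s: 13.1
eef_pos: [611.5, 206.0, 34.0]
ee_rot: [-0.001, 0.694, 0.72, 0.001]
force: [-3.9, 10.8, -1.8]
grip_width: 0.147
```

```bash
python3 s.py
python3 - <<'E'
from fit import *
c=capture("top"); cv2.imwrite("pics/top2.png",cv2.resize(c["frame"][120:210,180:270],None,fx=6.6,fy=6.6,interpolation=cv2.INTER_CUBIC))
E
```

```text
[611.46 206.04  33.96] F [-3.9 10.8 -1.8] T [1.64 0.63 0.12] yaw 0.0355 t 13.1
```

View pics/top2.png

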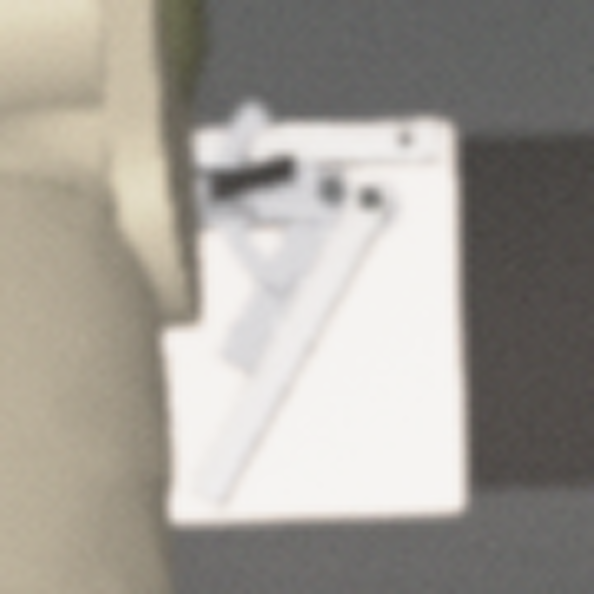

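The force jump at y≈206.3 fits what the picture shows. The blade at (285,290) now lies along the fence, with the gauge hinge at (331,190) next to the bolt at (370,197). I ease off slightly, release and raise.

Call:
arm_command:
  steps: [0,0.01,0,0,10,0,0,0,0,25,0,0,0,0,28,0,0,0,0,28,0,0,0.2,0,28]

```text
time_s: 13.78
eef_pos: [611.7, 204.7, 44.1]
ee_rot: [-0.0, 0.695, 0.719, -0.0]
force: [-0.0, -0.7, -0.1]
grip_width: 0.281
```

Call:
arm_command:
  steps: [0,0,0.6,0,28,0,0,0.8,0,10,0,-0.5,0,0,0,0,-0.5,0,0,0,0,0,0,0,0]

```text
time_s: 14.4
eef_pos: [612.3, 153.6, 115.2]
ee_rot: [0.0, 0.695, 0.719, 0.0]
force: [0.2, -0.3, -0.4]
grip_width: -0.001
```

```bash
python3 s.py
python3 - <<'E'
from fit import *
c=capture("top"); print(unproj(c,[[230.2,148.8]],32),unproj(c,[[180+370/6.6,120+197/6.6]],31))
p,s=None,None
for r in trace(c,"gauge_grip")[:2]: print(r["score"],r["mask"].sum(),np.argwhere(r["mask"]).mean(0))
w=capture("wrist"); cv2.imwrite("pics/w3.png",w["frame"])
for t in("gauge_lever_pad","gauge_hinge","gauge_grip"):
  for cc in (c,w):
    for r in search_frame(cc,t)[:2]: print(t,r)
E
```

```text
[612.26 153.6  115.16] F [ 0.2 -0.3 -0.4] T [ 0.02  0.02 -0.01] yaw 0.0331 t 14.4
[[614.05248524 112.69949696  32.        ]] [[611.26925583  96.33439765  31.        ]]
0.52 43 [149.93023256 229.76744186]
gauge_lever_pad {'point': [615.1, 157.0, 46.7], 'score': 0.61}
gauge_lever_pad {'point': [318.7, -157.4, 38.0], 'score': 0.45}
gauge_hinge {'point': [327.6, -188.5, 19.1], 'score': 0.7}
gauge_hinge {'point': [613.6, 115.2, 29.9], 'score': 0.5}
gauge_hinge {'point': [306.3, -160.3, 15.0], 'score': 0.9}
gauge_hinge {'point': [606.1, 164.7, 29.7], 'score': 0.89}
gauge_grip {'point': [614.0, 107.5, 31.4], 'score': 0.6}
gauge_grip {'point': [611.8, 166.7, 28.7], 'score': 0.92}
gauge_grip {'point': [305.0, -157.1, 13.3], 'score': 0.73}
```

View pics/w3.png

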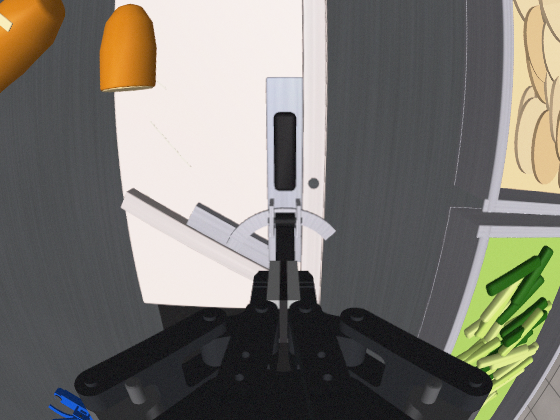

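Run:
```python
from fit import *
w=capture("wrist")
print(np.round(unprojw(w,[[285,113],[285,190],[274,150],[297,150]],58),1).tolist())
print("stock/tail z28",np.round(unprojw(w,[[267,90],[302,90],[268,190],[302,190],[284,78]],28),1).tolist())
print("lever",np.round(unprojw(w,[[284,220]],28+14),1).tolist())
cv2.imwrite("pics/w3c.png",cv2.resize(w["frame"][160:290,110:340],None,fx=3.4,fy=3.4,interpolation=cv2.INTER_CUBIC))
```

```text
[[609.8, 232.9, 58.0], [611.6, 184.6, 58.0], [603.9, 209.9, 58.0], [618.0, 210.4, 58.0]]
stock/tail z28 [[596.9, 248.1, 28.0], [621.1, 249.0, 28.0], [599.7, 176.3, 28.0], [624.4, 177.2, 28.0], [608.3, 256.9, 28.0]]
lever [[612.0, 158.6, 42.0]]
```

View pics/w3c.png

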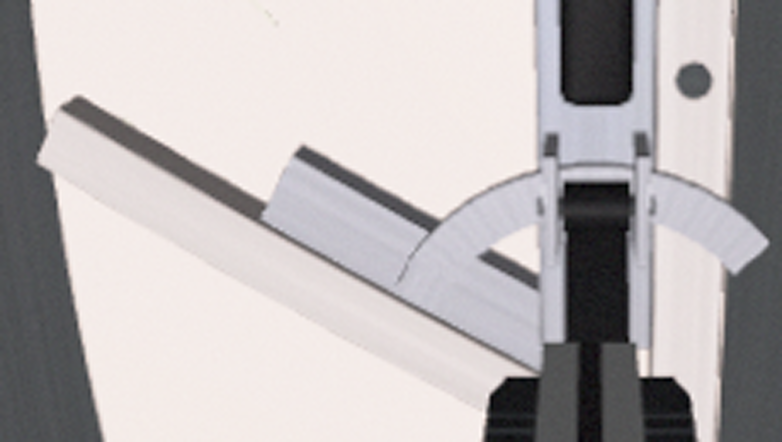

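The crop shows the blade flush along the whole fence and the stock flush to the rail. The black lever is standing at (597,270), near the fingers. Now I press the lever.

Call:
arm_command:
  steps: [0.03,-0.47,0,0,0,0,0,-0.6,0,0,0,0,-0.14,0,0,0,0,-0.06,0,0,0,0,-0.06,0,0]

```text
time_s: 15.52
eef_pos: [613.9, 131.5, 72.2]
ee_rot: [0.001, 0.694, 0.72, 0.0]
force: [-1.3, -3.0, 4.1]
grip_width: 0.003
```

Call:
arm_command:
  steps: [0,0,-0.08,0,0,0,0,-0.08,0,0,0,0,-0.08,0,0,0,0,0,0,0]

```text
time_s: 16.02
eef_pos: [613.4, 131.5, 59.0]
ee_rot: [-0.0, 0.695, 0.719, 0.0]
force: [0.0, 0.2, 0.3]
grip_width: 0.003
```

```bash
python3 s.py
```

```text
[613.37 131.53  59.02] F [0.  0.2 0.3] T [-0.   -0.04  0.01] yaw 0.0351 t 16.025
```

Call:
arm_command:
  steps: [0,0,-0.08,0,0,0,0,-0.08,0,0,0,0,-0.06,0,0,0,0,0,0,0]

```text
time_s: 16.52
eef_pos: [613.5, 131.2, 48.2]
ee_rot: [0.0, 0.695, 0.719, -0.0]
force: [0.7, -0.7, 2.4]
grip_width: -0.003
```

```bash
python3 s.py
python3 - <<'E'
from fit import *
w=capture("wrist");cv2.imwrite("pics/w4c.png",cv2.resize(w["frame"][60:290,110:340],None,fx=2.6,fy=2.6,interpolation=cv2.INTER_CUBIC))
E
```

```text
[613.47 131.23  48.17] F [ 0.7 -0.7  2.4] T [-0.19 -0.14 -0.01] yaw 0.035 t 16.525
```

View pics/w4c.png

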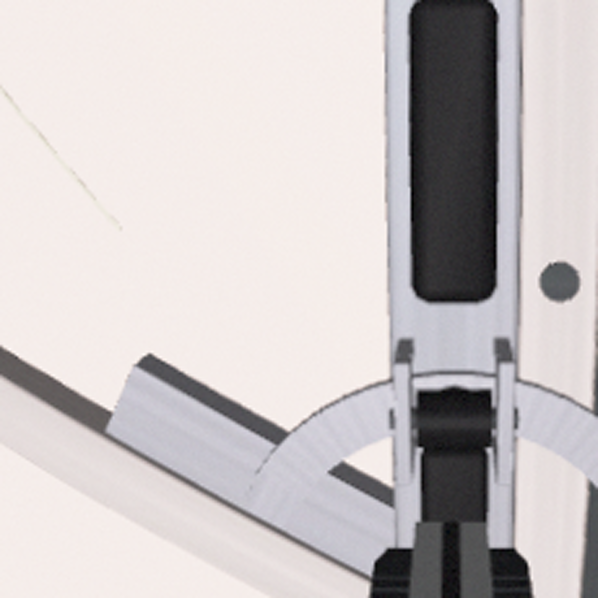

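It's still flush at the blade (240,490) and the rail, and the lever is partly down. I press the rest of the way.

Call:
arm_command:
  steps: [0,0,-0.03,0,0,0,0,-0.03,0,0,0,0,0,0,0]

```text
time_s: 16.95
eef_pos: [613.4, 131.3, 45.3]
ee_rot: [0.0, 0.695, 0.719, -0.0]
force: [0.4, -3.5, 4.0]
grip_width: -0.004
```

Call:
arm_command:
  steps: [0,0,-0.02,0,0,0,0,0,0,0]

```text
time_s: 17.2
eef_pos: [613.6, 131.2, 45.2]
ee_rot: [0.0, 0.695, 0.719, 0.0]
force: [-3.0, -4.0, 11.6]
grip_width: 0.002
```

```bash
python3 s.py
```

```text
[613.57 131.25  45.18] F [-3.  -4.  11.6] T [-0.6   0.48 -0.01] yaw 0.0352 t 17.2
```

Call:
arm_command:
  steps: [0,0,-0.01,0,0,0,0,0,0,0,0,0,0,0,0]

```text
time_s: 17.58
eef_pos: [613.6, 131.3, 45.1]
ee_rot: [0.0, 0.695, 0.719, 0.0]
force: [-3.4, -4.6, 13.3]
grip_width: -0.0
```

Call:
arm_command:
  steps: [0,0,0.4,0,0,0,0,0.6,0,0,0,0,0.5,0,0,0,0.4,0,0,28,0,0.4,0,0,28]

```text
time_s: 18.2
eef_pos: [612.6, 173.2, 117.2]
ee_rot: [-0.001, 0.694, 0.719, -0.001]
force: [0.2, 1.2, -1.1]
grip_width: 0.28
```

```bash
python3 s.py
python3 - <<'E'
from fit import *
w=capture("wrist");cv2.imwrite("pics/w5c.png",cv2.resize(w["frame"][60:290,110:340],None,fx=2.6,fy=2.6,interpolation=cv2.INTER_CUBIC))
E
```

```text
[612.56 173.2  117.23] F [ 0.2  1.2 -1.1] T [ 0.01  0.06 -0.04] yaw 0.0354 t 18.2
```

View pics/w5c.png

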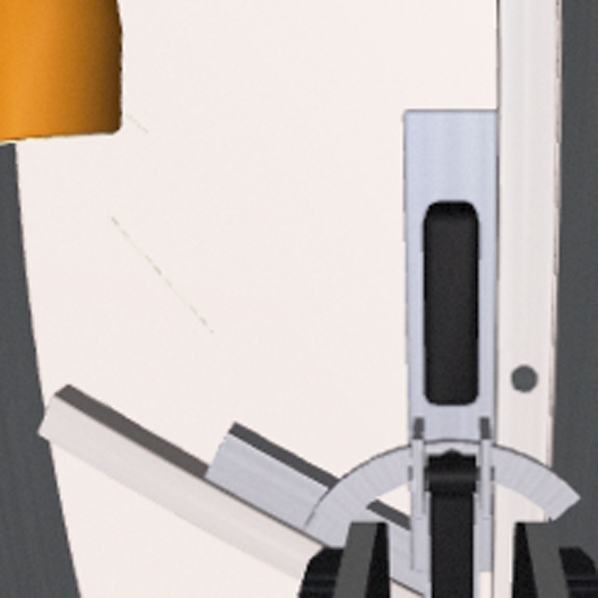

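Still flush: the stock is on the rail at (495,300), the blade on the fence at (270,500) and the lever lies flat. I regrasp the rib.

Call:
arm_command:
  steps: [-0.02,0.68,0,0,35,0,0,-0.8,0,35,0,0,-0.6,0,35,0,0,-0.26,0,35,0,0,0,0,35]

```text
time_s: 18.88
eef_pos: [612.0, 205.7, 35.0]
ee_rot: [-0.001, 0.694, 0.72, -0.001]
force: [0.7, 0.1, -0.5]
grip_width: 0.351
```

Call:
arm_command:
  steps: [0,0,0,0,10,0,0,0,0,10,0,0,0,0,10]
  grip_force: 70

```text
time_s: 19.25
eef_pos: [611.7, 205.6, 37.1]
ee_rot: [-0.001, 0.694, 0.72, -0.001]
force: [-7.0, -0.1, 3.5]
grip_width: 0.147
```

```bash
python3 s.py
```

```text
[611.71 205.63  37.06] F [-7.  -0.1  3.5] T [-0.08  1.18  0.05] yaw 0.0355 t 19.25
```

Call:
arm_command:
  steps: [-0.06,0.08,0,0,10,-0.06,0.1,0.04,0,10,0,0,0.4,0,10,0,0,0.9,0,10,0,0,0.6,0,10]

```text
time_s: 19.88
eef_pos: [607.0, 214.7, 136.3]
ee_rot: [0.001, 0.695, 0.719, 0.001]
force: [0.6, 0.7, -4.8]
grip_width: 0.147
```

```bash
python3 s.py
python3 - <<'E'
from fit import *
c=capture("top")
for r in trace(c,"cucumber_board")[:1]:
    p,s=fit(c,bmask(r["mask"]),board,(581.8,-175.8,.037),(8,8,.03)); print(p,s)
    print(trace(c,"bread_board_fence")[0]["score"])
for r in trace(c,"bread_board_fence")[:1]: print(fit(c,r["mask"].astype(float),fence,(613,97,2.64),(5,5,.1)))
for r in trace(c,"cucumber_board_fence")[:1]: print(fit(c,r["mask"].astype(float),fence,(635,-280,2.3),(5,5,.1)))
for r in search_frame(c,"sauce_bottle")[:1]+search_frame(c,"steel_bowl")[:1]: print(r)
E
```

```text
[606.99 214.66 136.33] F [ 0.6  0.7 -4.8] T [0.11 0.02 0.02] yaw 0.0353 t 19.875
[ 5.818e+02 -1.758e+02  3.700e-02] 0.0
0.63
(array([613.64425966,  97.07861645,   2.63915554]), np.float64(0.883935088438503))
(array([ 633.14701195, -281.17218721,    2.27266021]), np.float64(0.763797807668374))
{'point': [609.6, 467.2, 110.3], 'score': 0.9}
{'point': [599.7, -519.5, 22.0], 'score': 0.74}
```

Call:
arm_command:
  steps: [0.04,-0.5,0,0,10,0.04,-0.9,0,0,10,0.04,-0.9,0,0,10,0.04,-0.9,0,0,10,0.04,-0.9,0,0,10]

```text
time_s: 20.85
eef_pos: [615.9, 8.1, 131.6]
ee_rot: [-0.001, 0.695, 0.719, -0.001]
force: [1.3, 0.0, -5.2]
grip_width: 0.145
```

Call:
arm_command:
  steps: [0.04,-0.9,0,0,10,0.04,-0.9,0,0,10,0.04,-0.6,0,0,10,0,0,0,0,10,0,0,0,0,10]

```text
time_s: 21.48
eef_pos: [622.0, -109.9, 131.9]
ee_rot: [-0.001, 0.695, 0.719, -0.0]
force: [0.7, -0.7, -4.5]
grip_width: 0.149
```

```bash
python3 s.py
python3 - <<'E'
from fit import *
w=capture("wrist");cv2.imwrite("pics/w6.png",w["frame"])
g=cv2.cvtColor(w["frame"],cv2.COLOR_BGR2GRAY).astype(int)
for v in (130,150,180,200): print(v,g[v,240:350].tolist())
E
```

```text
[ 622.03 -109.9   131.89] F [ 0.7 -0.7 -4.5] T [ 0.13 -0.05  0.01] yaw 0.0353 t 21.475
130 [242, 243, 242, 243, 241, 242, 243, 243, 242, 242, 242, 242, 243, 242, 243, 243, 242, 242, 243, 243, 243, 243, 242, 244, 243, 242, 243, 243, 243, 242, 242, 243, 243, 243, 242, 243, 244, 244, 243, 243, 243, 244, 243, 243, 243, 244, 243, 244, 244, 243, 244, 243, 243, 244, 243, 243, 243, 243, 244, 243, 243, 244, 243, 244, 243, 243, 243, 244, 244, 244, 236, 106, 177, 234, 234, 231, 231, 230, 230, 227, 228, 232, 232, 231, 229, 228, 231, 230, 231, 231, 230, 228, 169, 132, 76, 75, 79, 77, 79, 79, 78, 81, 81, 79, 82, 79, 85, 80, 80, 80]
150 [241, 241, 242, 242, 241, 242, 242, 242, 242, 242, 242, 242, 242, 242, 243, 242, 242, 242, 242, 242, 242, 242, 243, 242, 242, 242, 243, 243, 242, 242, 243, 242, 243, 243, 243, 243, 243, 243, 242, 243, 242, 243, 242, 242, 243, 243, 243, 243, 243, 243, 242, 242, 242, 243, 243, 242, 243, 243, 244, 243, 243, 243, 243, 242, 243, 243, 244, 243, 244, 244, 192, 104, 209, 235, 232, 231, 230, 228, 226, 226, 228, 233, 231, 229, 229, 229, 229, 230, 230, 228, 229, 211, 158, 113,
[... 438 characters left out ...]
, 229, 227, 227, 226, 227, 226, 232, 231, 227, 227, 226, 228, 227, 228, 229, 227, 217, 161, 89, 78, 77, 77, 82, 80, 82, 80, 80, 77, 80, 78, 76, 78, 81, 81, 80, 84]
200 [241, 240, 241, 240, 240, 240, 241, 241, 241, 241, 242, 240, 241, 240, 240, 231, 190, 172, 192, 205, 206, 207, 208, 209, 209, 208, 206, 203, 206, 205, 206, 206, 208, 212, 209, 212, 210, 208, 207, 205, 207, 205, 202, 204, 205, 203, 205, 204, 207, 207, 209, 209, 210, 211, 209, 209, 207, 206, 207, 202, 203, 203, 204, 206, 206, 206, 195, 179, 156, 141, 132, 197, 230, 233, 228, 228, 226, 226, 226, 228, 230, 228, 226, 227, 226, 226, 227, 229, 227, 223, 189, 112, 83, 77, 79, 81, 83, 81, 83, 83, 83, 78, 78, 80, 82, 84, 82, 80, 85, 79]
```

View pics/w6.png

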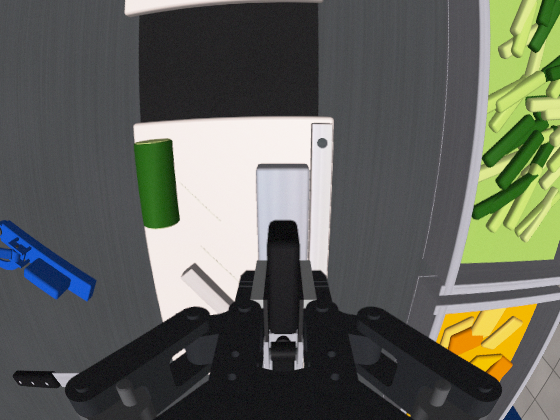

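The gauge is above the cucumber board with the rail at x≈311 and its tail at (283,166). The fence end is at (190,275) and the cucumber at (157,183) is clear.

Run:
```python
from fit import *
w=capture("wrist")
print(np.round(unprojw(w,[[311,130],[310.8,150],[310.4,180],[310.3,200]],26),1).tolist())
z=131.9-23+14
print(np.round(unprojw(w,[[308,180],[307,200],[256,180],[283,165]],z),1).tolist())
print(np.round(unprojw(w,[[311,123],[331,122]],26),1).tolist(), "expected rail end y", -175.8+135+66*.036)
print("fence end",np.round(unprojw(w,[[183,273],[193,264]],28),1).tolist())
```

```text
[[640.5, -45.2, 26.0], [641.2, -60.7, 26.0], [642.2, -84.5, 26.0], [643.1, -100.9, 26.0]]
[[632.0, -62.4, 122.9], [632.1, -72.5, 122.9], [607.1, -63.4, 122.9], [619.8, -55.6, 122.9]]
[[640.2, -39.8, 26.0], [655.5, -38.1, 26.0]] expected rail end y -38.424000000000014
fence end [[534.0, -172.4, 28.0], [544.3, -162.4, 28.0]]
```

Call:
arm_command:
  steps: [0,0.28,0,0,10,0,0,-0.9,0,10,0,0,-0.7,0,10,0,0,-0.16,0,10,0,0,0,0,10]

```text
time_s: 22.2
eef_pos: [622.8, -96.0, 45.6]
ee_rot: [0.0, 0.694, 0.72, 0.0]
force: [0.3, 0.7, -2.7]
grip_width: 0.144
```

Call:
arm_command:
  steps: [0,0,-0.04,0,10,0,0,-0.04,0,10,0,0,0,0,10]

```text
time_s: 22.58
eef_pos: [622.5, -96.6, 41.1]
ee_rot: [0.0, 0.695, 0.719, 0.0]
force: [0.9, -0.7, -4.3]
grip_width: 0.146
```

```bash
python3 s.py
```

```text
[622.48 -96.61  41.13] F [ 0.9 -0.7 -4.3] T [ 0.08 -0.03  0.  ] yaw 0.0351 t 22.575
```

Call:
arm_command:
  steps: [0,0,-0.03,0,10,0,0,-0.02,0,10,0,0,-0.02,0,10,0,0,0,0,10]

```text
time_s: 23.08
eef_pos: [622.4, -96.6, 37.3]
ee_rot: [0.0, 0.695, 0.719, -0.0]
force: [-0.8, -0.7, -4.4]
grip_width: 0.146
```

Call:
arm_command:
  steps: [0,0,-0.02,0,10,0,0,0,0,10]

```text
time_s: 23.32
eef_pos: [622.5, -96.6, 37.0]
ee_rot: [0.0, 0.695, 0.719, 0.0]
force: [-3.9, 0.6, 4.7]
grip_width: 0.146
```

Call:
arm_command:
  steps: [0,0,0.012,0,10,0.06,0,0,0,10,0.06,0,0,0,10,0.02,0,0,0,10,0,0,0,0,10]

```text
time_s: 23.95
eef_pos: [629.6, -96.7, 37.0]
ee_rot: [0.0, 0.695, 0.719, 0.0]
force: [-3.6, -0.5, 2.3]
grip_width: 0.146
```

Call:
arm_command:
  steps: [0.02,0,0,0,10,0.01,0,0,0,10,0,0,0,0,10]

```text
time_s: 24.32
eef_pos: [630.5, -96.6, 37.0]
ee_rot: [-0.0, 0.695, 0.719, -0.0]
force: [-5.9, -0.6, 5.3]
grip_width: 0.149
```

```bash
python3 s.py
```

```text
[630.53 -96.62  37.02] F [-5.9 -0.6  5.3] T [-0.02  1.14 -0.05] yaw 0.0353 t 24.325
```

Call:
arm_command:
  steps: [0.02,0,0.006,0,10,0,0,0,0,10]

```text
time_s: 24.58
eef_pos: [630.7, -96.7, 37.1]
ee_rot: [-0.001, 0.694, 0.72, -0.001]
force: [-10.3, -1.1, 6.7]
grip_width: 0.146
```

Call:
arm_command:
  steps: [0.015,0,0,0,10,0,0,0,0,10]

```text
time_s: 24.82
eef_pos: [630.8, -96.7, 37.1]
ee_rot: [-0.002, 0.694, 0.72, -0.002]
force: [-13.8, -1.8, 9.1]
grip_width: 0.143
```

```bash
python3 s.py
```

```text
[630.8  -96.66  37.08] F [-13.8  -1.8   9.1] T [-0.22  2.45  0.1 ] yaw 0.0357 t 24.825
```

Call:
arm_command:
  steps: [-0.025,0,0.01,0,10,0.004,-0.12,0,0,10,0.004,-0.12,0,0,10,0.004,-0.12,0,0,10,0,0,0,0,10]

```text
time_s: 25.45
eef_pos: [631.3, -114.2, 37.1]
ee_rot: [-0.001, 0.694, 0.72, -0.0]
force: [-5.0, 0.6, 1.2]
grip_width: 0.147
```

Call:
arm_command:
  steps: [0.004,-0.12,0,0,10,0.004,-0.12,0,0,10,0,0,0,0,10]

```text
time_s: 25.82
eef_pos: [631.8, -125.8, 37.1]
ee_rot: [-0.001, 0.694, 0.72, -0.0]
force: [-4.8, 2.6, 1.7]
grip_width: 0.148
```

```bash
python3 s.py
```

```text
[ 631.78 -125.78   37.1 ] F [-4.8  2.6  1.7] T [0.49 0.91 0.16] yaw 0.0355 t 25.825
```

Call:
arm_command:
  steps: [0.004,-0.1,0,0,10,0.004,-0.1,0,0,10,0.004,-0.1,0,0,10,0,0,0,0,10]

```text
time_s: 26.32
eef_pos: [632.4, -140.2, 37.1]
ee_rot: [-0.002, 0.694, 0.72, 0.0]
force: [-6.1, 5.8, 3.0]
grip_width: 0.147
```

Call:
arm_command:
  steps: [0.004,-0.1,0,0,10,0.004,-0.1,0,0,10,0,0,0,0,10]

```text
time_s: 26.7
eef_pos: [632.7, -150.1, 37.1]
ee_rot: [-0.002, 0.694, 0.72, 0.0]
force: [-6.0, 5.4, 3.8]
grip_width: 0.144
```

```bash
python3 s.py
```

```text
[ 632.72 -150.08   37.1 ] F [-6.   5.4  3.8] T [0.93 1.04 0.08] yaw 0.0357 t 26.7
```

Call:
arm_command:
  steps: [0.002,-0.08,0.006,0,10,0.002,-0.08,0,0,10,0.002,-0.06,0,0,10,0,0,0,0,10]

```text
time_s: 27.2
eef_pos: [633.1, -161.1, 37.1]
ee_rot: [-0.002, 0.694, 0.72, 0.0]
force: [-4.4, 6.7, 0.5]
grip_width: 0.146
```

Call:
arm_command:
  steps: [0.001,-0.04,0,0,10,0.001,-0.03,0,0,10,0,0,0,0,10]

```text
time_s: 27.58
eef_pos: [633.2, -164.4, 37.2]
ee_rot: [-0.002, 0.694, 0.72, 0.0]
force: [-4.9, 6.9, 0.8]
grip_width: 0.142
```

```bash
python3 s.py
```

```text
[ 633.24 -164.41   37.2 ] F [-4.9  6.9  0.8] T [1.12 0.74 0.04] yaw 0.0357 t 27.575
```

Call:
arm_command:
  steps: [0.001,-0.03,0,0,10,0,-0.02,0,0,10,0,0,0,0,10]

```text
time_s: 27.95
eef_pos: [633.3, -166.9, 37.2]
ee_rot: [-0.002, 0.694, 0.72, 0.0]
force: [-3.8, 7.5, 0.1]
grip_width: 0.144
```

Call:
arm_command:
  steps: [0.001,-0.02,0,0,10,0,-0.02,0,0,10,0,0,0,0,10]

```text
time_s: 28.32
eef_pos: [633.4, -168.8, 37.2]
ee_rot: [-0.002, 0.694, 0.72, 0.0]
force: [-3.4, 7.7, 1.1]
grip_width: 0.145
```

Call:
arm_command:
  steps: [0.001,-0.02,0,0,10,0,0,0,0,10]

```text
time_s: 28.58
eef_pos: [633.4, -169.8, 37.2]
ee_rot: [-0.002, 0.694, 0.72, 0.0]
force: [-4.4, 7.7, 0.8]
grip_width: 0.147
```

Call:
arm_command:
  steps: [0,-0.015,0,0,10,0,0,0,0,10]

```text
time_s: 28.82
eef_pos: [633.4, -170.6, 37.2]
ee_rot: [-0.002, 0.694, 0.72, 0.0]
force: [-4.6, 7.8, 0.6]
grip_width: 0.145
```

Call:
arm_command:
  steps: [0,-0.015,0,0,10,0,0,0,0,10]

```text
time_s: 29.08
eef_pos: [633.5, -171.2, 37.2]
ee_rot: [-0.002, 0.694, 0.72, 0.0]
force: [-5.1, 8.1, 1.7]
grip_width: 0.141
```

```bash
python3 s.py
```

```text
[ 633.47 -171.22   37.17] F [-5.1  8.1  1.7] T [1.21 0.68 0.09] yaw 0.0358 t 29.075
```

Call:
arm_command:
  steps: [0,-0.012,0,0,10,0,0,0,0,10]

```text
time_s: 29.32
eef_pos: [633.5, -171.3, 37.2]
ee_rot: [-0.002, 0.694, 0.72, 0.001]
force: [-4.6, 10.9, 1.5]
grip_width: 0.144
```

Call:
arm_command:
  steps: [0,-0.012,0,0,10,0,0,0,0,10]

```text
time_s: 29.58
eef_pos: [633.5, -171.4, 37.2]
ee_rot: [-0.003, 0.694, 0.72, 0.001]
force: [-4.0, 13.8, 1.4]
grip_width: 0.147
```

Call:
arm_command:
  steps: [0,-0.012,0,0,10,0,0,0,0,10]

```text
time_s: 29.82
eef_pos: [633.5, -171.4, 37.2]
ee_rot: [-0.003, 0.694, 0.72, 0.001]
force: [-4.9, 14.9, 3.8]
grip_width: 0.15
```

Call:
arm_command:
  steps: [0,0.02,0,0,10,0,0,0,0,10]

```text
time_s: 30.08
eef_pos: [633.5, -171.4, 37.2]
ee_rot: [-0.002, 0.694, 0.72, 0.001]
force: [-4.6, 10.9, 1.9]
grip_width: 0.144
```

Call:
arm_command:
  steps: [0,0,0,0,25,0,0,0,0,28,0,0,0,0,28,0,0,0.2,0,28,0,0,0.5,0,28]

```text
time_s: 30.7
eef_pos: [633.5, -173.8, 73.0]
ee_rot: [-0.001, 0.695, 0.719, -0.0]
force: [0.5, -0.8, 0.4]
grip_width: 0.282
```

Call:
arm_command:
  steps: [0,0,0.8,0,28,0,-0.4,0.2,0,28,0,-0.4,0.2,0,28,0,0,0,0,28]

```text
time_s: 31.2
eef_pos: [633.6, -216.0, 132.7]
ee_rot: [0.0, 0.695, 0.719, -0.0]
force: [-0.1, -0.5, -0.2]
grip_width: 0.281
```

```bash
python3 s.py
python3 - <<'E'
from fit import *
w=capture("wrist");cv2.imwrite("pics/w7c.png",cv2.resize(w["frame"][60:290,110:340],None,fx=2.6,fy=2.6,interpolation=cv2.INTER_CUBIC))
E
```

```text
[ 633.62 -215.96  132.66] F [-0.1 -0.5 -0.2] T [ 0.03 -0.01  0.01] yaw 0.0326 t 31.2
```

View pics/w7c.png

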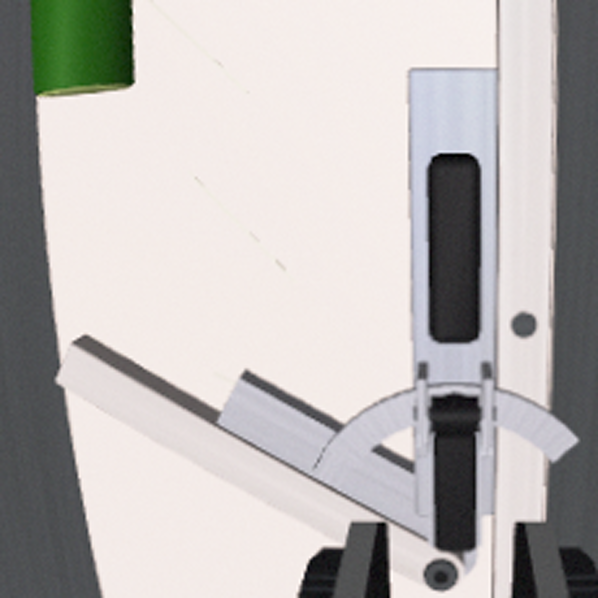

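The stock lies along the rail (495,250) and the blade along the fence (330,485), with the lever flat at (457,490). I move clear and compare the fence angles from the top camera.

Call:
arm_command:
  steps: [-0.5,0,0.8,0,28,-1,0,0.8,0,28,-1,-0.5,0,0,28,-1,-0.5,0,0,28,-1,-0.5,0,0,28]

```text
time_s: 31.88
eef_pos: [408.5, -288.6, 211.2]
ee_rot: [-0.001, 0.694, 0.72, 0.0]
force: [0.3, -0.7, 0.5]
grip_width: 0.278
```

```bash
python3 s.py
python3 - <<'E'
from fit import *
c=capture("top"); cv2.imwrite("pics/top9.png",cv2.resize(c["frame"][100:230,150:400],None,fx=3.2,fy=3.2,interpolation=cv2.INTER_CUBIC))
for n,p in (("bread_board_fence",(613,97,2.64)),("cucumber_board_fence",(635,-280,2.64))):
    for r in trace(c,n)[:1]: print(n,fit(c,r["mask"].astype(float),fence,p,(5,5,.1)))
E
```

```text
[ 408.46 -288.64  211.21] F [ 0.3 -0.7  0.5] T [-0.03 -0.   -0.01] yaw 0.0359 t 31.875
bread_board_fence (array([614.59867193,  97.65298734,   2.64602488]), np.float64(0.8309229643102722))
cucumber_board_fence (array([ 634.88893109, -280.35917068,    2.63457677]), np.float64(0.8467613350597653))
```

View pics/top9.png

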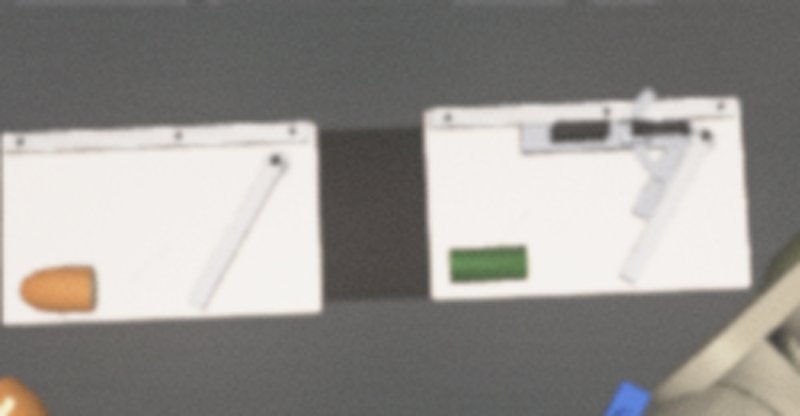

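The two fences read 2.646 and 2.635 rad, which agree within the fit noise, and the gauge lies seated in the right-hand corner. I hand in.

```bash
python3 -c "from rig import finish_job; print(finish_job())"
```

```text
the job is handed in; nothing more can be done
None
```

The gauge took the bread board's fence angle, was locked there, and now lies released in the cucumber board's corner with that fence opened to match. I handed the job in at about 32 s of the 72 s allowed; the hand-in gave no verdict.

- **Bread board:** I eased the gauge in until the force jumped. Close wrist views before and after pressing the lever showed the stock flush to the rail and the blade flush to the fence. The lever went down to its stop at about 13 N, slightly above the suggested 5 to 12 N.
- **Cucumber board:** the gauge stopped at TCP y = -171.4 mm, where I had predicted -171.5 mm. The wrist view showed it flush with the lever flat.
- **Fence angles:** the final top-camera fits gave 2.646 rad (bread) and 2.635 rad (cucumber). The 0.011 rad difference is inside the 0.0175 limit. These coarse fits scatter by about that much: the unmoved bread fence read 2.639 earlier.
- **Food and utensils:** the bread heel and cucumber look unmoved in the pictures. I did not measure any of them again.
- **Closest call:** the sideways wrist force reached 14.9 N for a moment on the last push into the cucumber corner, before I backed off. The rail and board were also pushing back, so I believe the fence itself saw less than its 15 N limit. I could not measure that force directly.

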